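Hang the blue pail on the drying stand

TASK

Hang the blue sample pail up to dry. With the pail still standing on the table, swing its flat-lying bail up until it is upright over the pail, then lift the pail by the bail and hang it on the drying stand, the bail resting on both hooks; let go and leave it hanging still. Leave the orange pail where it stands.

Things in the scene. Friction and masses are not known exactly. Their poses are not given: they have to be found in the camera images.
- pail_blue: Small open blue plastic pail, loose, about 0.4 kg; 80 mm high, 75 mm across the foot, 96 mm across the rim. Origin at the centre of its underside. The bail's hinge axis runs along its y, 66 mm above the origin; the bail starts lying level towards the pail's +x, its cross bar 100 mm from the hinge axis (52 mm clear of the rim).
- blue_grip (a point): Middle of the cross bar of the blue pail's bail, centre of its black roller grip (14 mm thick, 40 mm long, turns freely on the bar, so the bail can swing while it is held). Frame moves with the bail: x from hinge to bar, y along the bar. The bail is a U of 7 mm steel wire, 124 mm wide, 100 mm from hinge to bar; the bar is straight for 52 mm either side of its middle.
- blue_bail (a joint): Angle of the blue pail's bail: 0 lies flat towards the pail's +x, 1.57 stands upright over the pail, 3.14 lies flat on the other side; it swings freely and falls when let go.
- stand: Fixed drying stand: grey base plate 160 x 120 x 8 mm, two bent steel rods 10 mm thick ending in two level parallel hooks that point to its -x. Origin on the table below the seat, z up. Hook bars at y = -36 and +36 mm (62 mm free between), axis 205 mm high, from x = +73 to -22 mm; ends turn up to z = 230 mm at x = -30 mm. Uprights at x = +85 mm.
- stand_seat (a point): Where the middle of the bail's bar rests when hung: midway between the stand's two hooks, 213 mm above the table, stand's axes (bar to lie along its y). The pail cannot pass between the hooks: it comes in level from their open -x end, the pail below the hooks and the bar above their turned-up ends. Hung, the pail's underside is 47 mm above the table.
- pail_orange: A like pail in orange, same sizes, loose, its bail flat too; to be left alone. Origin at the centre of its underside.

How it is judged:
On the way:
1. the blue pail's bail is upright (within 20 degrees) while the pail stands on the table (value of joint blue_bail between 1.22 and 1.92 rad and height (world z) of pail_blue below 0.012 m and angle between pail_blue's own z axis and vertical below 0.2 rad), for 0.1 s.
At the end, for the whole second after the job is handed in: The blue pail hangs by its bail on the stand: middle of the bar between the hooks' ends and the uprights, within 30 mm of midway between the hooks, about 10 mm of its resting height; pail over 30 mm off the table, within 15 degrees of upright, slower than 60 mm/s (x of blue_grip in the frame of stand between -0.035 and 0.075 m and y of blue_grip in the frame of stand between -0.03 and 0.03 m and z of blue_grip in the frame of stand between 0.203 and 0.224 m and height (world z) of pail_blue above 0.03 m and angle between pail_blue's own z axis and vertical below 0.26 rad and contact force between pail_blue and stand above 0.5 N and linear speed of pail_blue below 0.06 m/s); the robot touches nothing.
It fails at once if the orange pail is shifted by more than 30 mm or tipped (distance of pail_orange from where it was at the start of the episode above 0.03 m or angle between pail_orange's own z axis and vertical above 0.35 rad).
It also fails if it takes over 61 s, if anything falls off the work surface, if the arm or the gripper's body presses on something with over 40 N, if the wrist force passes 120 N, or if a joint passes its speed limit or range.

ROBOT

A 6-joint arm with a two-finger parallel gripper is mounted at the origin on a cart in front of the work surface, level with it; the furniture and walls round the work are solid. World frame = base frame: x ahead of the robot, y to its left, z up, the work surface at z = 0. Lengths are in m, angles in rad, forces in N, time in s.
With the tool pointing down it reaches from about 0.25 to 0.775 m from the base axis. Payload 4 kg.
Tool frame: the origin (TCP) lies where the fingers leave the gripper's body, on its centre line; the fingertips stand 97 mm ahead of it and the grasp point (between the pads) lies 78 mm ahead of it; z points along the fingers, x is the direction in which the jaws open and shut, and the axes are right-handed (so a half turn about z gives the same grasp; the last joint's range is limited). The gripper opens to 94 mm and grips with 3 to 60 N. Pads are 16 mm wide; open, the fingers measure 119 mm over their backs; the gripper's body (75 mm by 177 mm) begins 78 mm behind the grasp point.
Start: joints at [-1.265, 0.087, 1.371, -0, 1.684, -0.103], TCP at [0.219, -0.505, 0.303] pointing down, gripper open.
Joint ranges: [-3.1, 3.1], [-0.76, 2.03], [0.27, 2.55], [-1.08, 4.22], [0.17, 2.65], [-2.57, 2.57]. Speed limits (rad/s): [2.79, 2.79, 3.14, 3.14, 3.14, 3.14].

INTERFACE

Orientations are given as [roll, pitch, yaw] about the fixed x, y, z axes, in that order (R = Rz(yaw) Ry(pitch) Rx(roll)).
In Python, from bench import * gives the robot as it stands.
- The arm moves only by the tool jog_arm, never from a script. Its argument "moves" is a list of rows, each a list of 7 numbers: the turn, a rotation vector about the world's x, y, z in rad, then the shift along the world's x, y, z in mm, then the finger opening in mm, from 0 to 94. In form: [[rx, ry, rz, tx, ty, tz, fingers], ...]. A call has 1 to 12 rows; each row shifts and turns the commanded pose from where the row before left it; what a row does not reach is not made up. A row lasts 1/8 s, in which the tool goes at most 62.5 mm and 10.7 degrees, less where a joint would pass 70% of its speed; a pose out of reach is approached as far as the arm can. A call is refused whole if a number of a shift passes 62.5 or a number of a turn 0.188, either way. A call with a gripper value outside its range is refused whole. The fingers move at their own pace and stop on an object; the grip force is fixed at half the most. Time passes only in rows, so rows that do not move let the fingers close. It gives the time, the measured TCP pose, the force and the opening at its end, in the units of the state.
- get_obs(): the state, without advancing time (a new reading comes with each control period).
- snapshot(name): name is "scene" or "top"; returns the picture (400x640x3 uint8, red, green, blue); there is no depth.
- get_calibration(name): a dict with "camera_matrix" (3x3 intrinsics, pixels), "R" (3x3) and "t" (3): a world point X has camera coordinates R X + t. Camera axes: x right, y down, z forward; pixel columns grow to the right and rows downward; lengths in m; the calibration is good to about 2 mm. A picture is of the moment at which its call begins. get_calibration takes no time and is no camera call.
- close_job(): hands the job in, once; it reports no verdict.
Trained networks look in the newest picture that a camera, given by its name, has taken for a name from the list of things; names that differ only in an ending like _2 or _b are one class to them, and where a whole thing is asked for, a point or a joint stands for the part that bears it (a point fixed in the world has none). Each returns a list of dicts, best first, with "conf" (0 to 1); they miss things now and then, are a little off and sometimes report something else, mostly with a low value. They report only what shows in the picture. A call takes as long as a camera call.
- look_for(label, camera): "bbox" ([left, top, right, bottom] in pixels, round what is visible of it).
The state is a dict: "time": time; "joint_positions": joint angles; "qvel": joint speeds; "joint_torque": joint torques, N m; "tool_pos": TCP position; "ee_rot": TCP orientation; "wrist_force": force on the tool from outside, world axes, zero at the start; "wrist_torque": the same for the moment, N m; "width": finger opening in m.
Only numpy, scipy, OpenCV 4.12 (cv2) and the standard library are available. Lean on these libraries where they do the work, as an engineer would, in place of code of your own. Each camera call takes 0.05 s, during which the arm holds its last target.

## Working session

There is one attempt and no reset: what is moved stays moved. The work goes in short steps, Python scripts to look and compute and a tool call to move; the robot and the scene stay as the last step left them, time stands still between calls to the robot, and variables do not carry over. Pictures are saved under pics/ and viewed, and the job is handed in when it is done.

Besides the shell and the picture viewer there is one more tool, called after "Emit:" by a JSON object that holds its "method" and its "body", one argument or row to a line. jog_arm: Moves the arm, as the interface text tells. Its arguments: {"type":"object","properties":{"moves":{"type":"array","items":{"type":"array","items":{"type":"number"}}}},"required":["moves"]}

```bash
mkdir -p pics; ls; python3 - <<'E'
from bench import *
import cv2,numpy as np
for c in ["scene","top"]:
    im=snapshot(c); cv2.imwrite(f"pics/{c}0.png",im[:,:,::-1])
    k=get_calibration(c); print(c,k)
    for l in ["pail_blue","pail_orange","stand","blue_grip"]:
        print(l,[(d['conf'],d['bbox']) for d in look_for(l,c)][:3])
print(get_obs())
E
```

```text
pics
scene {'camera_matrix': array([[459.43522997,   0.        , 321.21996708],
       [  0.        , 459.43522997, 203.11353667],
       [  0.        ,   0.        ,   1.        ]]), 'R': array([[-0.81792056, -0.57481776, -0.02430037],
       [-0.22923624,  0.36434294, -0.90261008],
       [ 0.52768997, -0.73269282, -0.42977265]]), 't': array([0.36468702, 0.24646384, 1.18042449])}
pail_blue [(0.8, [349.6, 177.0, 385.9, 208.4])]
pail_orange [(0.94, [326.5, 198.9, 374.5, 230.8]), (0.38, [350.8, 178.5, 372.6, 197.2])]
stand [(0.71, [206.1, 195.4, 266.9, 301.0])]
blue_grip [(0.48, [351.3, 180.1, 367.8, 195.2])]
top {'camera_matrix': array([[489.19255226,   0.        , 313.04757282],
       [  0.        , 489.19255226, 202.589452  ],
       [  0.        ,   0.        ,   1.        ]]), 'R': array([[-0.01807281, -0.99979685, -0.00892422],
       [-0.99557945,  0.01881794, -0.09201867],
       [ 0.09216791,  0.00722174, -0.99571729]]), 't': array([-0.03757215,  0.48006998,  1.63135793])}
pail_blue [(0.58, [393.5, 177.2, 437.5, 223.5])]
pail_orange [(0.89, [333.6, 185.4, 375.4, 233.4])]
stand [(0.92, [190.6, 154.4, 251.7, 215.1])]
blue_grip [(0.7, [410.5, 173.6, 435.2, 204.7])]
{'time': 0.5, 'joint_positions': array([-1.26507643e+00,  8.71722672e-02,  1.37076165e+00, -3.44924944e-05,
        1.68356518e+00, -1.03059525e-01]), 'qvel': array([-0.00084185, -0.00051648, -0.00191942, -0.00202845,  0.00058824,
       -0.00017881]), 'joint_torque': array([-9.87774001e-04, -3.39624274e+01, -3.02266181e+01,  7.17671821e-02,
        2.44747015e-02, -1.73570794e-05]), 'tool_pos': array([ 0.21862596, -0.50467535,  0.30268974]), 'ee_rot': array([ 3.14154894e+00, -8.95354728e-05, -1.16202078e+00]), 'wrist_force': array([-0.13250411,  0.21476484, -0.10701738]), 'wrist_torque': array([ 0.00275607,  0.05295028, -0.00529886]), 'width': 0.09377530651959702}
```

```bash
python3 - <<'E'
import cv2
a=cv2.imread("pics/top0.png");b=cv2.imread("pics/scene0.png")
cv2.imwrite("pics/topz.png",cv2.resize(a[140:250,180:460],None,fx=2.85,fy=2.85,interpolation=cv2.INTER_CUBIC))
cv2.imwrite("pics/scz.png",cv2.resize(b[160:310,190:410],None,fx=3.6,fy=3.6,interpolation=cv2.INTER_CUBIC))
E
```

```text
(no output)
```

View pics/top0.png

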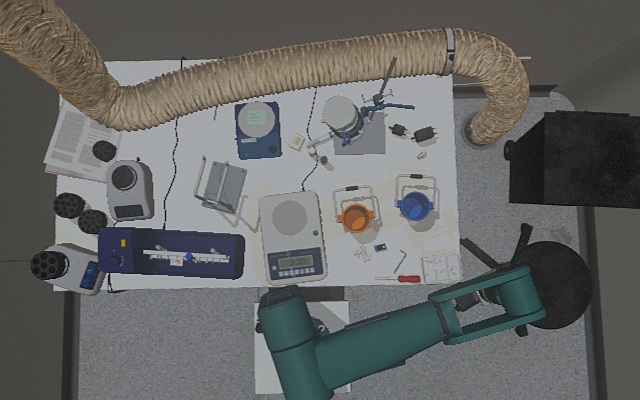

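View pics/topz.png

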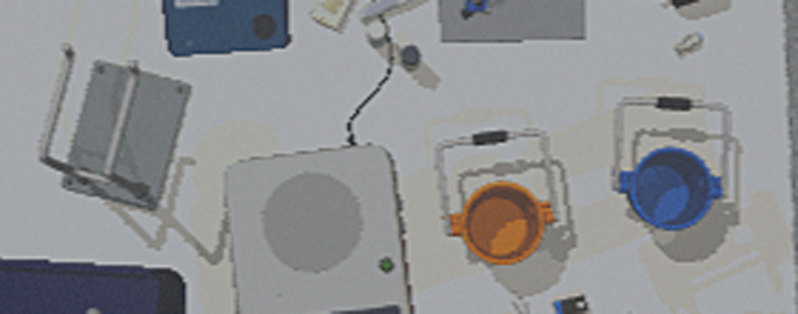

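View pics/scz.png

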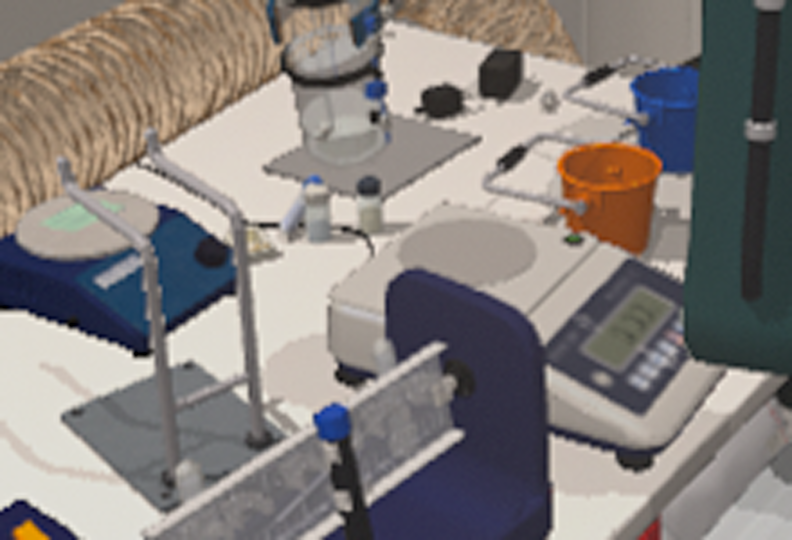

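View pics/scene0.png

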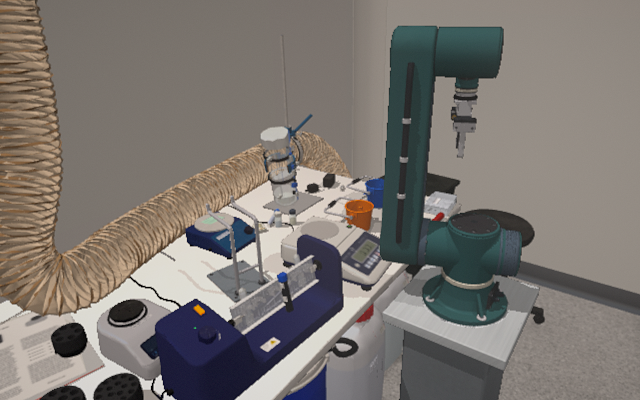

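```bash
python3 - <<'E'
import cv2
a=cv2.imread("pics/top0.png");b=cv2.imread("pics/scene0.png")
cv2.imwrite("pics/topz1.png",cv2.resize(a[148:223,185:260],None,fx=8,fy=8,interpolation=cv2.INTER_CUBIC))
cv2.imwrite("pics/topz2.png",cv2.resize(a[165:240,325:445],None,fx=6.5,fy=6.5,interpolation=cv2.INTER_CUBIC))
E
cat > h.py <<'E'
from bench import *
import numpy as np,cv2
from scipy.optimize import least_squares
K={c:get_calibration(c) for c in("scene","top")}
def ray(c,u,v):
    k=K[c];d=k["R"].T@np.linalg.inv(k["camera_matrix"])@np.array([u,v,1.]);o=-k["R"].T@k["t"];return o,d
def atz(c,u,v,z):
    o,d=ray(c,u,v);return o+d*(z-o[2])/d[2]
def proj(c,X):
    k=K[c];p=np.atleast_2d(X)@k["R"].T+k["t"];p=p@k["camera_matrix"].T;return p[:,:2]/p[:,2:]
E
```

```text
(no output)
```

View pics/topz1.png

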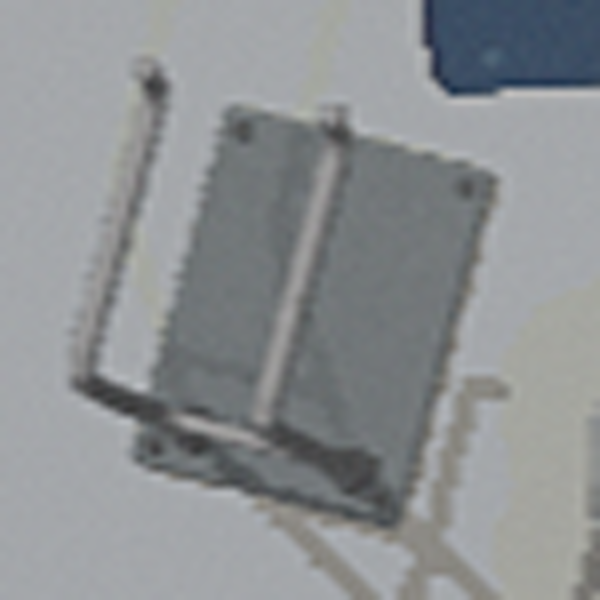

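View pics/topz2.png

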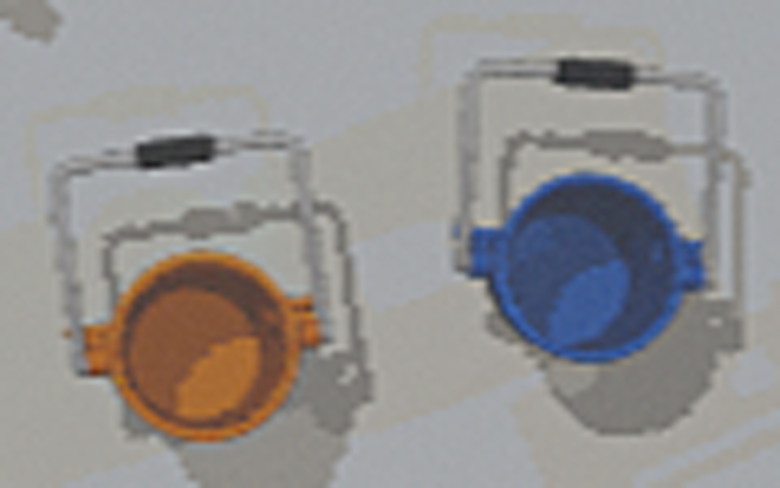

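```bash
python3 - <<'E'
from h import *
L=[];P=[];
# stand model pts: (x,y,z, dxflag), obs
T=lambda u,v:(185+(u+.5)/8-.5,148+(v+.5)/8-.5)
S=lambda u,v:(190+u/3.6-.3,160+v/3.6-.3)
ob=[((-.03,-.036,.23,0),"top",T(147,68)),((-.03,.036,.23,0),"top",T(335,113)),
((-.08,-.06,.008,1),"top",T(228,105)),((-.08,.06,.008,1),"top",T(497,177)),((.08,.06,.008,1),"top",T(398,525)),((.08,-.06,.008,1),"top",T(133,458)),
((-.03,-.036,.23,0),"scene",S(62,162)),((-.03,.036,.23,0),"scene",S(150,136)),
((.085,-.036,.205,0),"scene",S(151,248)),((.085,.036,.205,0),"scene",S(239,210))]
def f(p,full=False):
    x,y,w,d=p;R=np.array([[np.cos(w),-np.sin(w)],[np.sin(w),np.cos(w)]]);r=[]
    for m,c,o in ob:
        X=np.r_[R@[m[0]+m[3]*d,m[1]]+[x,y],m[2]];r.append(proj(c,X)[0]-o)
    return np.array(r) if full else np.ravel(r)
s=least_squares(f,[.45,.2,3.1,0],loss="soft_l1")
print("stand",s.x,np.degrees(s.x[2]));print(f(s.x,True).round(1))
B=lambda u,v:(325+(u+.5)/6.5-.5,165+(v+.5)/6.5-.5)
for n,pts in dict(blue=((591,266),(594,73),(480,67),(716,83),(463,250),(710,266)),orange=((202,346),(176,150),(57,168),(302,140),(75,348),(320,320))).items():
    c=atz("top",*B(*pts[0]),.08);g=atz("top",*B(*pts[1]),.066)
    e=[atz("top",*B(*p),.066) for p in pts[2:]]
    print(n,c.round(4),g.round(4),"len",np.linalg.norm((g-c)[:2]),"yaw",np.degrees(np.arctan2(*(g-c)[1::-1])),"bar yaw",np.degrees(np.arctan2(*(e[0]-e[1])[1::-1]))-90,np.linalg.norm(e[0]-e[1]))
    print("scene",proj("scene",g))
E
```

```text
stand [0.56685368 0.25154358 2.88484127 0.02739657] 165.28922929461012
[[-0.2  0.2]
 [-0.4  0.2]
 [-0.3 -0.3]
 [-0.2 -1.2]
 [ 0.5  0.5]
 [-0.4  0.6]
 [ 0.7 -0.9]
 [ 0.4 -1.6]
 [-0.6 -0.8]
 [-0.2  0.5]]
blue [ 0.4581 -0.3799  0.08  ] [ 0.5575 -0.3879  0.066 ] len 0.09974082424765576 yaw -4.613666196519407 bar yaw -5.037553176514578 0.11970832860793176
scene [[355.74512272 181.27713953]]
orange [ 0.4217 -0.1844  0.08  ] [ 0.5222 -0.1749  0.066 ] len 0.10102665733319764 yaw 5.376773713065693 bar yaw 5.46667901191033 0.12505371226540374
scene [[331.98640263 204.13329378]]
```

Emit:
{"method": "jog_arm", "body": {
  "moves": [
    [0,0,0.09,28,9.8,-4.4,50],
    [0,0,0.09,28,9.8,-4.4,50],
    [0,0,0.09,28,9.8,-4.4,50],
    [0,0,0.09,28,9.8,-4.4,50],
    [0,0,0.09,28,9.8,-4.4,50],
    [0,0,0.09,28,9.8,-4.4,50],
    [0,0,0.09,28,9.8,-4.4,50],
    [0,0,0.09,28,9.8,-4.4,50],
    [0,0,0.09,28,9.8,-4.4,50],
    [0,0,0.09,28,9.8,-4.4,50],
    [0,0,0.09,28,9.8,-4.4,50],
    [0,0,0.088,30,9.8,-4.4,50]
  ]
}}

```text
time: 2.0
tool_pos: [0.5575, -0.3868, 0.2497]
ee_rot: [3.141, -0.0, -0.081]
wrist_force: [1.1, 0.2, 0.6]
width: 0.0496
```

Emit:
{"method": "jog_arm", "body": {
  "moves": [
    [0,0,0,0,0,0,50],
    [0,0,0,0,0,0,50],
    [0,0,0,0,0,0,50]
  ]
}}

```text
time: 2.38
tool_pos: [0.5558, -0.3877, 0.2504]
ee_rot: [3.141, -0.0, -0.086]
wrist_force: [-0.8, -0.2, 0.3]
width: 0.0495
```

```bash
python3 - <<'E'
from h import *
im=snapshot("scene")[:,:,::-1];cv2.imwrite("pics/a1.png",cv2.resize(im[120:250,300:430],None,fx=4.5,fy=4.5,interpolation=cv2.INTER_CUBIC))
E
```

```text
(no output)
```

View pics/a1.png

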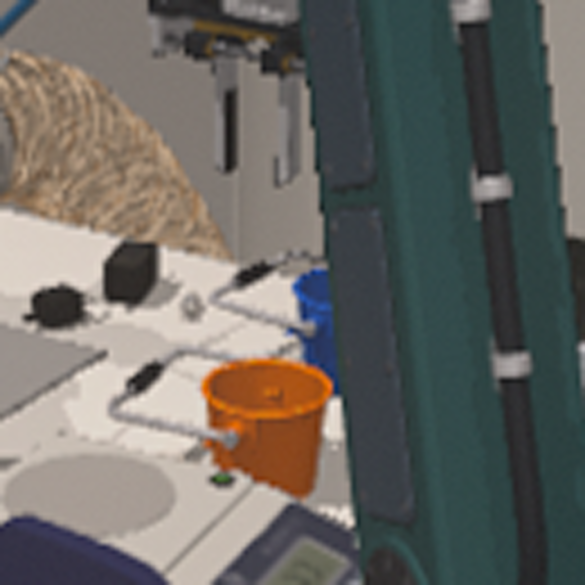

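The picture shows the fingers (zoom columns 230 and 290) over the blue roller at (253, 272). I'll descend next.

Emit:
{"method": "jog_arm", "body": {
  "moves": [
    [0,0,0,1,0,-18,50],
    [0,0,0,1,0,-18,50],
    [0,0,0,0,0,-18,50],
    [0,0,0,0,0,-18,50],
    [0,0,0,0,0,-18,50],
    [0,0,0,0,0,-16,50],
    [0,0,0,0,0,0,50],
    [0,0,0,0,0,0,50]
  ]
}}

```text
time: 3.42
tool_pos: [0.5589, -0.3873, 0.1445]
ee_rot: [3.141, -0.001, -0.084]
wrist_force: [0.2, -1.3, -0.2]
width: 0.0498
```

Emit:
{"method": "jog_arm", "body": {
  "moves": [
    [0,0,0,0,0,0,5],
    [0,0,0,0,0,0,5],
    [0,0,0,0,0,0,5],
    [0,0,0,0,0,0,5],
    [0,0,0,0,0,0,5],
    [0,0,0,0,0,0,5]
  ]
}}

```text
time: 4.18
tool_pos: [0.5588, -0.3871, 0.1439]
ee_rot: [3.141, -0.001, -0.084]
wrist_force: [0.6, -0.6, -0.3]
width: 0.0132
```

```bash
python3 - <<'E'
from h import *
im=snapshot("scene")[:,:,::-1];cv2.imwrite("pics/a2.png",cv2.resize(im[120:250,300:430],None,fx=4.5,fy=4.5,interpolation=cv2.INTER_CUBIC))
o=get_obs();print(o["tool_pos"],o["wrist_force"],o["width"])
E
```

```text
[ 0.55882302 -0.38714755  0.14391994] [ 0.94782308  0.42470893 -0.08741091] 0.013234006585470633
```

View pics/a2.png

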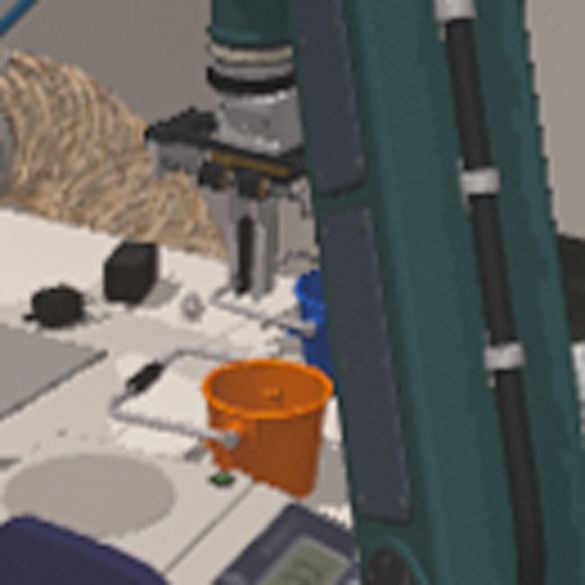

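Emit:
{"method": "jog_arm", "body": {
  "moves": [
    [0,0,0,-0.9,0.1,13.1,5],
    [0,0,0,-2.5,0.2,12.8,5],
    [0,0,0,-4.2,0.4,12.4,5],
    [0,0,0,-5.8,0.5,11.7,5],
    [0,0,0,-7.3,0.6,10.9,5],
    [0,0,0,-8.6,0.7,9.8,5]
  ]
}}

```text
time: 4.97
tool_pos: [0.5287, -0.3846, 0.2155]
ee_rot: [3.141, -0.0, -0.084]
wrist_force: [0.2, 0.8, -1.1]
width: 0.0128
```

Emit:
{"method": "jog_arm", "body": {
  "moves": [
    [0,0,0,-9.8,0.8,8.6,5],
    [0,0,0,-10.9,0.9,7.3,5],
    [0,0,0,-11.7,1,5.8,5],
    [0,0,0,-12.4,1,4.2,5],
    [0,0,0,-12.7,1,2.5,5],
    [0,0,0,-13,1,0.9,5]
  ]
}}

```text
time: 5.72
tool_pos: [0.4579, -0.3789, 0.2439]
ee_rot: [3.142, 0.0, -0.084]
wrist_force: [0.3, -0.7, -1.6]
width: 0.0133
```

Emit:
{"method": "jog_arm", "body": {
  "moves": [
    [0,0,0,0,0,0,5],
    [0,0,0,0,0,0,5],
    [0,0,0,0,0,0,5]
  ]
}}

```text
time: 6.1
tool_pos: [0.4592, -0.379, 0.2439]
ee_rot: [3.141, -0.0, -0.084]
wrist_force: [-0.7, -0.4, 0.5]
width: 0.013
```

```bash
python3 - <<'E'
from h import *
im=snapshot("scene")[:,:,::-1];cv2.imwrite("pics/a3.png",cv2.resize(im[120:250,300:430],None,fx=4.5,fy=4.5,interpolation=cv2.INTER_CUBIC))
im=snapshot("top")[:,:,::-1];cv2.imwrite("pics/a3t.png",cv2.resize(im[40:260,180:500],None,fx=2.5,fy=2.5,interpolation=cv2.INTER_CUBIC))
o=get_obs();print(o["tool_pos"],o["wrist_force"],o["width"])
E
```

```text
[ 0.45918827 -0.3789621   0.24389183] [ 0.22571381 -0.57844422  0.50679365] 0.013100453346986052
```

View pics/a3.png

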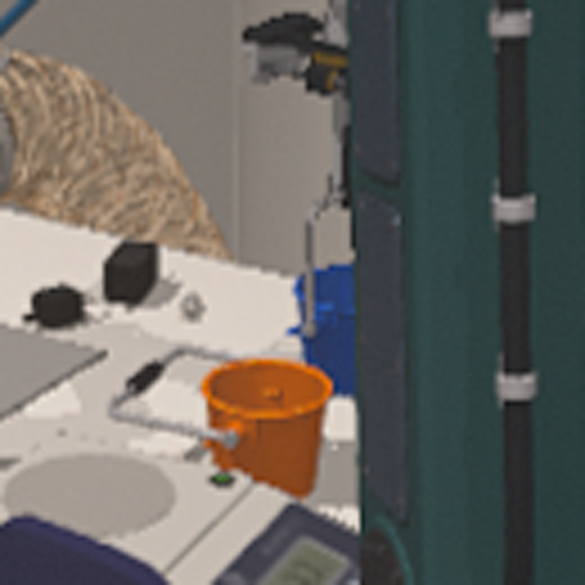

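View pics/a3t.png

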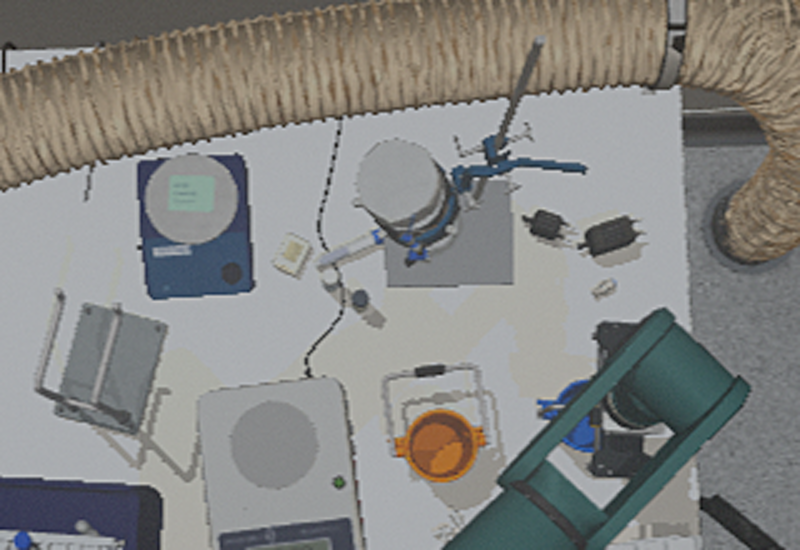

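```bash
python3 - <<'E'
from h import *
g=lambda u,v:(180+u/2.5,40+v/2.5)
for n,u,v,z in [("flask top front",410,250,.15),("flask top front",410,250,.3),("side arm tip",320,265,.1),("flask left",358,195,.25),("balance corner BL",148,298,.06),("balance BR",253,290,.06),("pan left",145,200,.08),("pan front",190,243,.08),("white bal far L",200,390,.09),("white bal far R",335,378,.09),("arm tip blue",586,170,.3),("vial",360,295,.05),("bluebox top R",160,490,.15),("hose left near",30,185,.1)]:
    print(n,atz("top",*g(u,v),z).round(3))
a=np.radians(-14.7)
for d in (.06,.09,.11):
    c=np.array([.567+d*np.cos(a),.2515+d*np.sin(a),0]);
    print(d,c,[(proj("top",c+[0,0,z])[0]-[180,40])*2.5 for z in(.09,.26)])
# scene heights: vertical line at flask
for z in (.2,.3,.4): print(z,proj("scene",[.68,-.07,z]))
for x,y,z in [(.72,.17,.09),(.72,.17,.06)]: print(proj("scene",[x,y,z]))
E
```

```text
flask top front [ 0.664 -0.149  0.15 ]
flask top front [ 0.63 -0.14  0.3 ]
side arm tip [ 0.657 -0.034  0.1  ]
flask left [ 0.709 -0.083  0.25 ]
balance corner BL [0.626 0.197 0.06 ]
balance BR [0.634 0.057 0.06 ]
pan left [0.754 0.197 0.08 ]
pan front [0.694 0.138 0.08 ]
white bal far L [0.498 0.125 0.09 ]
white bal far R [ 0.51  -0.051  0.09 ]
arm tip blue [ 0.719 -0.343  0.3  ]
vial [ 0.626 -0.086  0.05 ]
bluebox top R [0.367 0.169 0.15 ]
hose left near [0.771 0.345 0.1  ]
0.06 [0.62503607 0.23627452 0.        ] [array([114.23336732, 294.92085948]), array([ 87.11901198, 268.37075829])]
0.09 [0.6540541  0.22866178 0.        ] [array([119.9945265 , 272.96219529]), array([ 93.60955351, 243.86927335])]
0.11 [0.67339945 0.22358663 0.        ] [array([123.82485437, 258.36289665]), array([ 97.92342697, 227.58460664])]
0.2 [[273.54720465 167.8623473 ]]
0.3 [[271.38158677 138.45362957]]
0.4 [[269.08475479 107.26304697]]
[[214.63458674 223.5403572 ]]
[[215.84674068 232.17667744]]
```

Emit:
{"method": "jog_arm", "body": {
  "moves": [
    [0,0,0,-0.5,0,4,5],
    [0,0,0,-0.5,0,8,5],
    [0,0,0,0,0,14,5],
    [0,0,0,0,0,17,5],
    [0,0,0,0,0,17,5],
    [0,0,0,0,0,17,5],
    [0,0,0,0,0,17,5],
    [0,0,0,0,0,17,5],
    [0,0,0,0,0,17,5],
    [0,0,0,0,0,17,5],
    [0,0,0,0,0,14,5],
    [0,0,0,0,0,6,5]
  ]
}}

```text
time: 7.7
tool_pos: [0.4579, -0.379, 0.4103]
ee_rot: [3.14, -0.001, -0.084]
wrist_force: [0.3, 1.0, -3.9]
width: 0.0126
```

```bash
python3 - <<'E'
from h import *
im=snapshot("scene")[:,:,::-1];cv2.imwrite("pics/a4.png",cv2.resize(im[60:290,200:450],None,fx=2.5,fy=2.5,interpolation=cv2.INTER_CUBIC))
P=[K[c]["camera_matrix"]@np.c_[K[c]["R"],K[c]["t"]] for c in("top","scene")]
for a,b in [((256,119.2),(213.6,218.3))]:
    X=cv2.triangulatePoints(P[0],P[1],np.array(a,float),np.array(b,float)).ravel();X=X[:3]/X[3];print(X,proj("top",X),proj("scene",X))
o=get_obs();print(o["tool_pos"],o["wrist_force"],o["width"])
E
```

```text
[0.7559639  0.13839283 0.08361374] [[255.52540915 118.68640336]] [[214.41790938 218.44542036]]
[ 0.4579541  -0.37902831  0.41056683] [ 0.70458185  0.0830719  -4.2674156 ] 0.0135304248327411
```

View pics/a4.png

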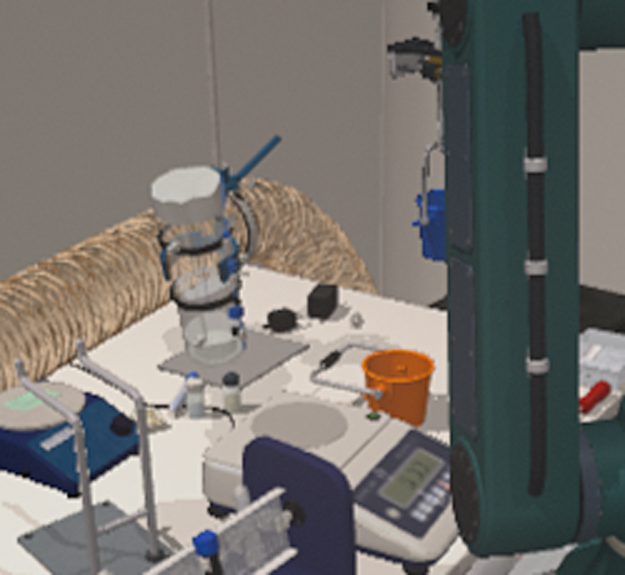

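Emit:
{"method": "jog_arm", "body": {
  "moves": [
    [0,0,-0.01,0,4,0,5],
    [0,0,-0.01,0,8,0,5],
    [0,0,-0.01,0,13,0,5],
    [0,0,-0.01,0,18,0,5],
    [0,0,-0.01,0,21,0,5],
    [0,0,-0.01,0,21,0,5],
    [0,0,-0.01,0,21,0,5],
    [0,0,-0.01,0,21,0,5],
    [0,0,-0.01,0,21,0,5],
    [0,0,-0.01,0,21,0,5],
    [0,0,-0.01,0,21,0,5],
    [0,0,-0.01,0,21,0,5]
  ]
}}

```text
time: 9.25
tool_pos: [0.4573, -0.166, 0.4092]
ee_rot: [-3.141, -0.001, -0.204]
wrist_force: [-0.3, -0.1, -4.6]
width: 0.0132
```

Emit:
{"method": "jog_arm", "body": {
  "moves": [
    [0,0,-0.01,0,21,0,5],
    [0,0,-0.01,0,21,0,5],
    [0,0,-0.01,0,21,0,5],
    [0,0,-0.01,0,21,0,5],
    [0,0,-0.01,2,21,0,5],
    [0,0,-0.005,5,20,0,5],
    [0,0,0,8,18,0,5],
    [0,0,0,11,14,0,5],
    [0,0,0,14,11,-2,5],
    [0,0,0,15,9,-4,5],
    [0,0,0,15,8,-6,5],
    [0,0,0,15,8,-6,5]
  ]
}}

```text
time: 10.75
tool_pos: [0.544, 0.0254, 0.3899]
ee_rot: [3.141, 0.001, -0.259]
wrist_force: [-0.6, 0.6, -4.2]
width: 0.0131
```

```bash
python3 - <<'E'
from h import *
im=snapshot("scene")[:,:,::-1];cv2.imwrite("pics/a5.png",cv2.resize(im[60:320,150:450],None,fx=2.3,fy=2.3,interpolation=cv2.INTER_CUBIC))
o=get_obs();print(o["tool_pos"],o["ee_rot"],o["wrist_force"],o["width"])
E
```

```text
[0.54516675 0.02622533 0.38811994] [-3.14096894e+00  2.40232397e-03 -2.58326389e-01] [ 0.98079181  0.78380158 -4.85827372] 0.01310900864472596
```

View pics/a5.png

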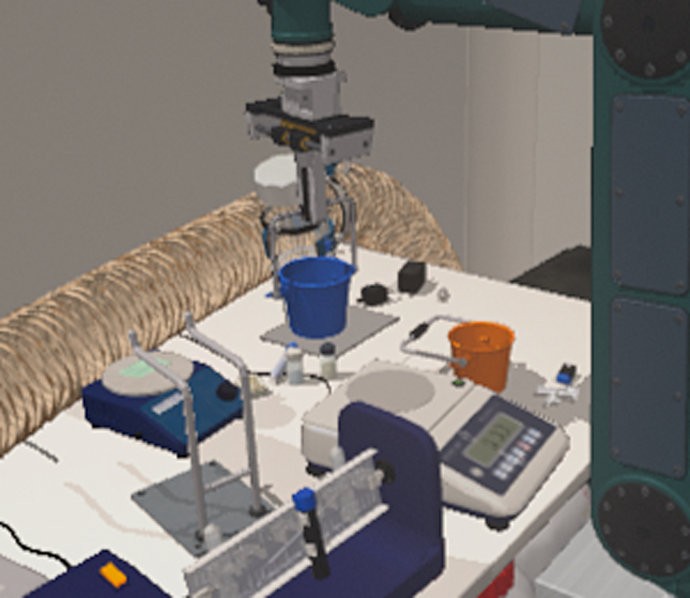

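Emit:
{"method": "jog_arm", "body": {
  "moves": [
    [0,0,0,14,10,-6,5],
    [0,0,0,14,12,-7,5],
    [0,0,0,14,13,-7,5],
    [0,0,0,13,13,-7,5],
    [0,0,0,13,13,-6,5],
    [0,0,0,12,13,-5,5],
    [0,0,0,8,14,0,5],
    [0,0,0,5,15,0,5],
    [0,0,0,4,15,0,5],
    [0,0,0,4,15,0,5],
    [0,0,0,4,15,0,5],
    [0,0,0,3,14,0,5]
  ]
}}

```text
time: 12.3
tool_pos: [0.651, 0.1882, 0.353]
ee_rot: [-3.142, -0.0, -0.259]
wrist_force: [0.4, 0.5, -4.4]
width: 0.0131
```

Emit:
{"method": "jog_arm", "body": {
  "moves": [
    [0,0,0,2.5,11,0,5],
    [0,0,0,2,8,0,5],
    [0,0,0,1,5,0,5],
    [0,0,0,0,0,0,5],
    [0,0,0,0,0,0,5],
    [0,0,0,0,0,0,5],
    [0,0,0,0,0,0,5]
  ]
}}

```text
time: 13.18
tool_pos: [0.6564, 0.2108, 0.353]
ee_rot: [-3.142, -0.0, -0.259]
wrist_force: [-0.9, 0.1, -4.3]
width: 0.0126
```

```bash
python3 - <<'E'
from h import *
im=snapshot("scene")[:,:,::-1];cv2.imwrite("pics/a6.png",cv2.resize(im[100:310,150:350],None,fx=2.8,fy=2.8,interpolation=cv2.INTER_CUBIC))
im=snapshot("top")[:,:,::-1];cv2.imwrite("pics/a6t.png",cv2.resize(im[80:260,130:330],None,fx=3.2,fy=3.2,interpolation=cv2.INTER_CUBIC))
o=get_obs();print(o["tool_pos"],o["ee_rot"],o["wrist_force"],o["width"])
a=np.radians(165.3);d=o["tool_pos"][:2]-[.5669,.2515];print("stand frame",np.cos(a)*d[0]+np.sin(a)*d[1],-np.sin(a)*d[0]+np.cos(a)*d[1])
E
```

```text
[0.65632854 0.21090421 0.3530128 ] [-3.14155629e+00 -2.08422051e-04 -2.59265622e-01] [-0.49343336 -0.45564012 -3.26873959] 0.013128185606479565
stand frame -0.09680284575963874 0.016573797029359683
```

View pics/a6.png

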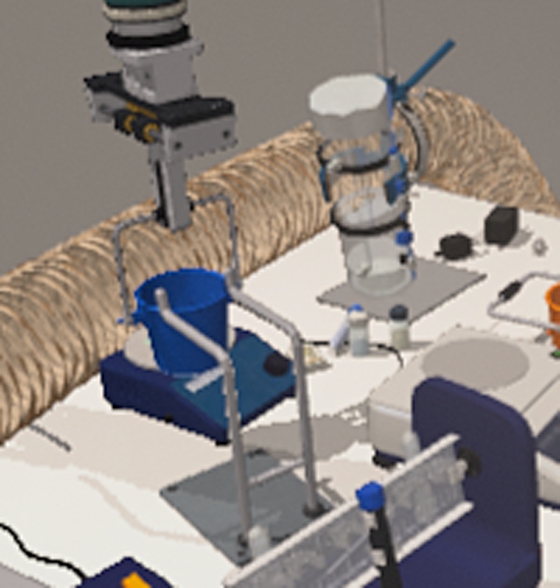

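View pics/a6t.png

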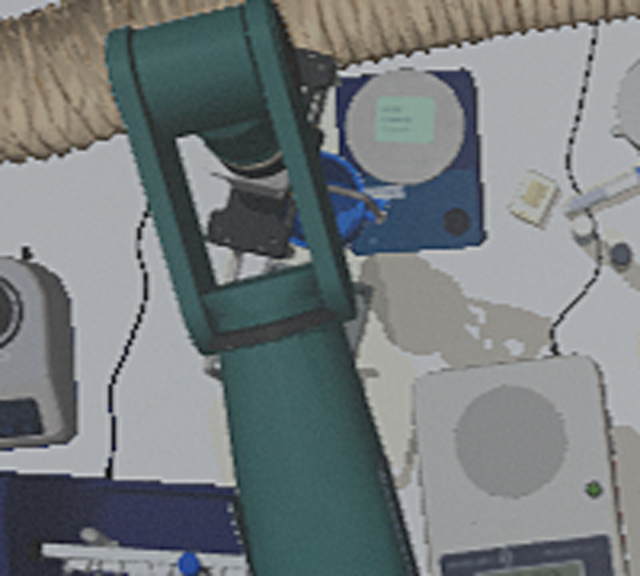

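Emit:
{"method": "jog_arm", "body": {
  "moves": [
    [0,0,0,1,4,-2,5],
    [0,0,0,1.2,5,-3,5],
    [0,0,0,1,4,-2,5],
    [0,0,0,1,3,-1,5],
    [0,0,0,0,0,0,5],
    [0,0,0,0,0,0,5],
    [0,0,0,0,0,0,5],
    [0,0,0,0,0,0,5]
  ]
}}

```text
time: 14.28
tool_pos: [0.6605, 0.227, 0.345]
ee_rot: [-3.142, -0.0, -0.259]
wrist_force: [-1.0, 0.5, -4.8]
width: 0.013
```

```bash
python3 - <<'E'
from h import *
im=snapshot("scene")[:,:,::-1];cv2.imwrite("pics/a7.png",cv2.resize(im[150:310,170:290],None,fx=3.7,fy=3.7,interpolation=cv2.INTER_CUBIC))
o=get_obs();print(o["tool_pos"],o["ee_rot"],o["wrist_force"],o["width"])
a=np.radians(165.3);d=o["tool_pos"][:2]-[.5669,.2515];print("stand frame",np.cos(a)*d[0]+np.sin(a)*d[1],-np.sin(a)*d[0]+np.cos(a)*d[1])
E
```

```text
[0.66052058 0.22699048 0.34502627] [-3.14152875e+00 -2.22020722e-04 -2.59160286e-01] [ 0.0499084  -0.27811549 -3.70192404] 0.01287396828693471
stand frame -0.09677565010392652 -4.9701798986646895e-05
```

View pics/a7.png

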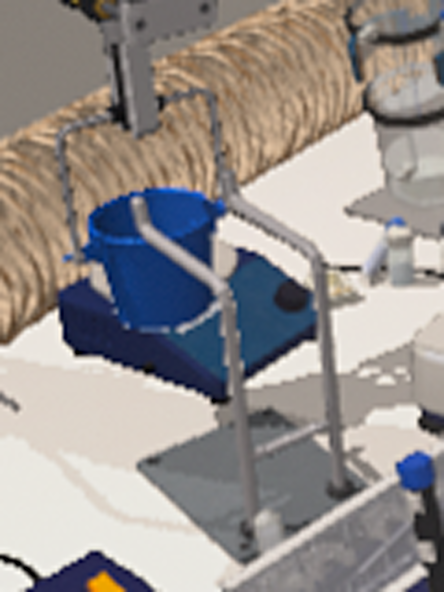

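Emit:
{"method": "jog_arm", "body": {
  "moves": [
    [0,0,0,-4,1,0,5],
    [0,0,0,-7,1.8,0,5],
    [0,0,0,-9.5,2.5,0,5],
    [0,0,0,-11,2.9,0,5],
    [0,0,0,-11,2.9,0,5],
    [0,0,0,-11,2.9,0,5],
    [0,0,0,-11,2.9,0,5],
    [0,0,0,-11,2.9,0,5],
    [0,0,0,-10,2.6,0,5],
    [0,0,0,-7,1.8,0,5],
    [0,0,0,-4,1,0,5],
    [0,0,0,-2,0.6,0,5]
  ]
}}

```text
time: 15.82
tool_pos: [0.5618, 0.253, 0.3449]
ee_rot: [3.142, -0.0, -0.259]
wrist_force: [0.1, -0.0, -5.7]
width: 0.0126
```

Emit:
{"method": "jog_arm", "body": {
  "moves": [
    [0,0,0,0,0,0,5],
    [0,0,0,0,0,0,5],
    [0,0,0,0,0,0,5],
    [0,0,0,0,0,0,5]
  ]
}}

```text
time: 16.32
tool_pos: [0.5622, 0.2528, 0.3449]
ee_rot: [3.142, -0.0, -0.259]
wrist_force: [-0.2, -0.5, -5.6]
width: 0.0132
```

```bash
python3 - <<'E'
from h import *
im=snapshot("scene")[:,:,::-1];cv2.imwrite("pics/a8.png",cv2.resize(im[150:310,170:290],None,fx=3.7,fy=3.7,interpolation=cv2.INTER_CUBIC))
o=get_obs();print(o["tool_pos"],o["ee_rot"],o["wrist_force"],o["width"])
a=np.radians(165.3);d=o["tool_pos"][:2]-[.5669,.2515];print("stand frame",np.cos(a)*d[0]+np.sin(a)*d[1],-np.sin(a)*d[0]+np.cos(a)*d[1])
E
```

```text
[0.56212131 0.25287335 0.3448241 ] [ 3.14151317e+00  3.35956959e-05 -2.59102000e-01] [ 0.89262567  0.76175858 -4.08006127] 0.012916398397867988
stand frame 0.00497077158553241 -0.00011576898371994863
```

View pics/a8.png

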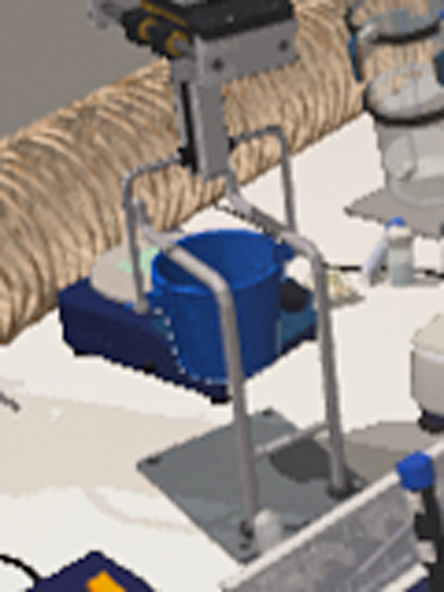

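Emit:
{"method": "jog_arm", "body": {
  "moves": [
    [0,0,0,0,0,-6,5],
    [0,0,0,0,0,-9,5],
    [0,0,0,0,0,-9,5],
    [0,0,0,0,0,-9,5],
    [0,0,0,0,0,-8,5],
    [0,0,0,0,0,-4,5],
    [0,0,0,0,0,-3,5],
    [0,0,0,0,0,0,5],
    [0,0,0,0,0,0,5],
    [0,0,0,0,0,0,5]
  ]
}}

```text
time: 17.62
tool_pos: [0.5622, 0.2529, 0.2973]
ee_rot: [-3.141, -0.001, -0.259]
wrist_force: [0.9, 0.8, -4.4]
width: 0.0128
```

Emit:
{"method": "jog_arm", "body": {
  "moves": [
    [0,0,0,0,0,-2,5],
    [0,0,0,0,0,-2,5],
    [0,0,0,0,0,0,5],
    [0,0,0,0,0,0,5]
  ]
}}

```text
time: 18.12
tool_pos: [0.562, 0.2529, 0.2928]
ee_rot: [3.141, 0.0, -0.259]
wrist_force: [-0.2, 0.1, -4.7]
width: 0.0131
```

```bash
python3 - <<'E'
from h import *
im=snapshot("scene")[:,:,::-1];cv2.imwrite("pics/a9.png",cv2.resize(im[150:310,170:290],None,fx=3.7,fy=3.7,interpolation=cv2.INTER_CUBIC))
o=get_obs();print(o["tool_pos"],o["ee_rot"],o["wrist_force"],o["width"])
E
```

```text
[0.56198578 0.25293446 0.29291318] [ 3.14156815e+00  4.11504691e-06 -2.58958489e-01] [ 0.17916708 -0.24455969 -3.76493319] 0.013281576037572873
```

View pics/a9.png

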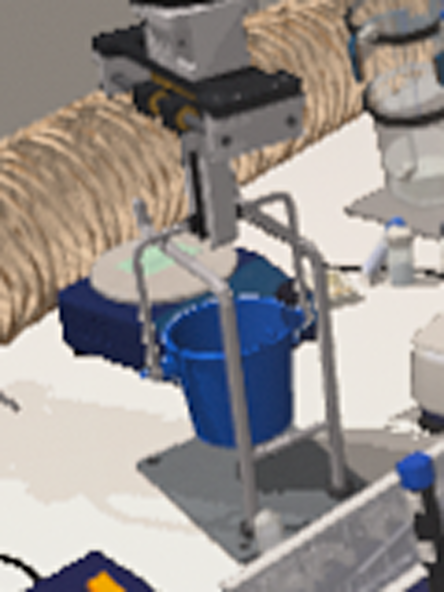

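Emit:
{"method": "jog_arm", "body": {
  "moves": [
    [0,0,0,0,0,-1.5,5],
    [0,0,0,0,0,-1,5],
    [0,0,0,0,0,0,5],
    [0,0,0,0,0,0,5],
    [0,0,0,0,0,0,5]
  ]
}}

```text
time: 18.8
tool_pos: [0.5623, 0.2529, 0.2911]
ee_rot: [-3.141, -0.002, -0.259]
wrist_force: [0.1, -0.6, -1.0]
width: 0.0133
```

Emit:
{"method": "jog_arm", "body": {
  "moves": [
    [0,0,0,0,0,-0.5,5],
    [0,0,0,0,0,0,5],
    [0,0,0,0,0,0,16],
    [0,0,0,0,0,0,20],
    [0,0,0,0,0,0,30],
    [0,0,0,0,0,0,40],
    [0,0,0,0,0,0,44],
    [0,0,0,0,0,0,44],
    [0,0,0,0,0,0,44]
  ]
}}

```text
time: 19.92
tool_pos: [0.562, 0.2529, 0.2899]
ee_rot: [3.142, -0.0, -0.259]
wrist_force: [-0.6, 0.8, -0.1]
width: 0.0438
```

```bash
python3 - <<'E'
from h import *
im=snapshot("scene")[:,:,::-1];cv2.imwrite("pics/a10.png",cv2.resize(im[150:310,170:290],None,fx=3.7,fy=3.7,interpolation=cv2.INTER_CUBIC))
o=get_obs();print(o["tool_pos"],o["ee_rot"],o["wrist_force"],o["width"])
E
```

```text
[0.56202256 0.25292093 0.28992997] [-3.14156479e+00 -1.20368754e-04 -2.58986004e-01] [ 0.63007158 -0.24777011  0.19110146] 0.043870523815512416
```

View pics/a10.png

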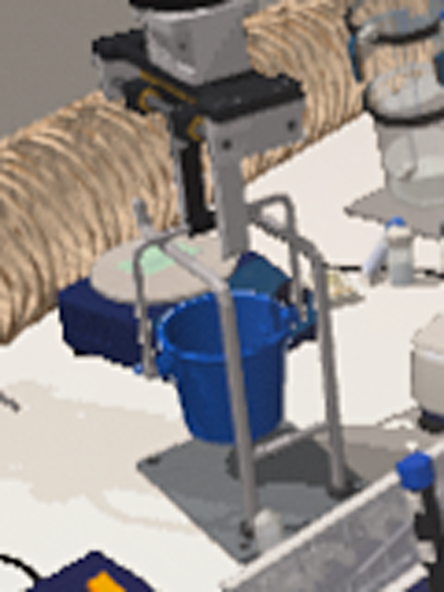

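Emit:
{"method": "jog_arm", "body": {
  "moves": [
    [0,0,0,0,0,5,44],
    [0,0,0,0,0,10,44],
    [0,0,0,0,0,15,44],
    [0,0,0,0,0,20,44],
    [0,0,0,0,0,20,44],
    [0,0,0,0,0,20,44],
    [0,0,0,0,0,20,44],
    [0,0,0,0,0,20,44],
    [0,0,0,0,0,10,44],
    [0,0,0,0,0,0,44],
    [0,0,0,0,0,0,44],
    [0,0,0,0,0,0,44]
  ]
}}

```text
time: 21.48
tool_pos: [0.5619, 0.2529, 0.4287]
ee_rot: [3.14, 0.002, -0.259]
wrist_force: [-0.2, -0.5, -0.2]
width: 0.0442
```

Emit:
{"method": "jog_arm", "body": {
  "moves": [
    [0,0,0,0,0,0,44],
    [0,0,0,0,0,0,44],
    [0,0,0,0,0,0,44],
    [0,0,0,0,0,0,44],
    [0,0,0,0,0,0,44],
    [0,0,0,0,0,0,44],
    [0,0,0,0,0,0,44],
    [0,0,0,0,0,0,44]
  ]
}}

```text
time: 22.48
tool_pos: [0.562, 0.2529, 0.4299]
ee_rot: [-3.142, -0.0, -0.259]
wrist_force: [-0.3, -0.8, 0.8]
width: 0.0441
```

```bash
python3 - <<'E'
from h import *
im0=snapshot("scene")[:,:,::-1]
for i in range(4): im=snapshot("scene")[:,:,::-1];print(np.abs(im[200:290,195:265].astype(int)-im0[200:290,195:265]).mean())
cv2.imwrite("pics/a11.png",cv2.resize(im[150:310,170:290],None,fx=3.7,fy=3.7,interpolation=cv2.INTER_CUBIC))
X=lambda x,y,z:np.r_[np.array([[np.cos(2.8849),-np.sin(2.8849)],[np.sin(2.8849),np.cos(2.8849)]])@[x,y]+[.5669,.2515],z]
print((proj("scene",X(.005,0,.213))[0]-[170,150])*3.7,(proj("scene",X(.005,0,.047+.08))[0]-[170,150])*3.7)
print(look_for("pail_orange","scene"),look_for("blue_grip","scene"))
o=get_obs();print(o["time"],o["tool_pos"],o["wrist_force"])
E
```

```text
0.8278306878306878
0.8356613756613757
0.8315873015873015
0.8374074074074074
[211.80797807 221.24418771] [225.06647223 327.1583153 ]
[{'bbox': [324.3, 195.7, 373.9, 229.0], 'conf': 0.85}, {'bbox': [218.3, 209.7, 236.4, 215.1], 'conf': 0.68}] [{'bbox': [207.2, 203.4, 251.6, 252.1], 'conf': 0.86}]
22.825 [0.56203295 0.25291145 0.42990789] [-0.19033881 -0.12542277 -0.37745166]
```

View pics/a11.png

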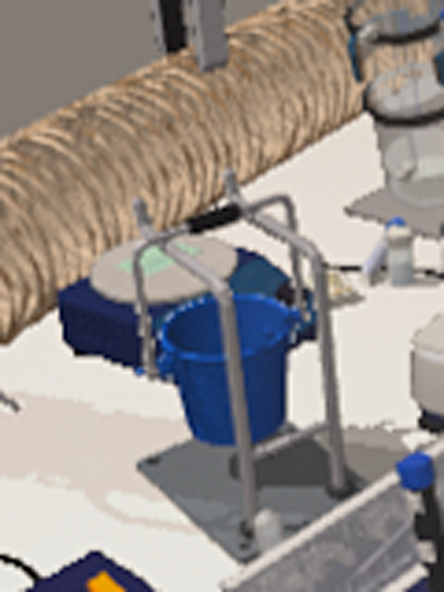

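The picture shows the blue pail hanging on both hooks. Its roller is at zoom (214, 218) against a predicted (212, 221), the fingers are well above it, and consecutive frames show no motion.

```bash
python3 -c "
from bench import *
print(close_job())"
```

```text
the job is handed in; nothing more can be done
None
```

The blue pail is hanging by its bail on both hooks of the drying stand. The job was handed in at about 22.8 s of the 61 s allowed; no verdict was reported.

**What I did:** I gripped the roller and swung the bail upright with the pail still standing on the table. Then I lifted the pail by the bail, brought it in level from the open end of the hooks, lowered it and let go. The gripper is now well clear, with the TCP at z = 0.43 m.

**Last checks:**
- **Lowering and release:** The load on the wrist fell from about 4 N to about 0 N as the bar came to rest and I let go.
- **Position:** The roller shows in the picture within about 1 px of where a hung bar should be: about 5 mm towards the uprights, centred between the hooks.
- **Stillness:** Five frames over 0.25 s differed only by a constant, noise-like amount. A slow swing would not show in that time.
- **Orange pail:** It was detected 2–3 px from its starting position in the scene image, which is within the detector's error, and nothing came near it.

**Disagreements:**
- The detector's second "pail_orange" hit, on the stand, was false.
- Its last "blue_grip" box covered the whole pail, so I located the roller by eye.
- The bail's angle was judged from the picture and the tool position, since the joint value cannot be read.

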